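Proof-pull a bonded stud with a spring gauge

ROBOT

A 6-joint arm with a two-finger parallel gripper is mounted at the origin on a cart in front of the work surface, level with it; the furniture and walls round the work are solid. World frame = base frame: x ahead of the robot, y to its left, z up, the work surface at z = 0. Lengths are in mm, angles in rad, forces in N, time in s.
With the tool pointing down it reaches from about 275 to 1000 mm from the base axis. Payload 8.4 kg.
Tool frame: the origin (TCP) lies midway between the tips of the shut fingers; the grasp point (between the pads) lies 19 mm behind it; z points along the fingers, y is the line along which they close (so a half turn about z gives the same grasp; the last joint's range is limited). The gripper opens to 85 mm and grips with 20 to 120 N. Pads are 22 mm wide; open, the fingers measure 114 mm over their backs; the gripper's body (76 mm by 85 mm) begins 54 mm behind the grasp point. The pads swing forward as they close: fully open they stand 13 mm farther back than shut.
Start: joints at [1.21, 0.353, 1.633, -0, 1.155, -0.002], TCP at [219.468, 585.202, 231.281] pointing down, gripper open.
Joint ranges: [-2.63, 2.63], [-0.92, 2.1], [0.06, 2.66], [-1.3, 4.44], [0, 2.69], [-3.02, 3.02]. Speed limits (rad/s): [2.22, 2.22, 2.79, 3.14, 3.14, 3.14].

INTERFACE

Orientations are given as [roll, pitch, yaw] about the fixed x, y, z axes, in that order (R = Rz(yaw) Ry(pitch) Rx(roll)).
In Python, from rig import monitor, imaging, r gives the robot as it stands.
- The arm moves only by the tool drive_tool, never from a script. Its argument "plan" is a list of rows, each an object of numbers: "x", "y", "z": the shift along the tool's x, y, z in units of 50 mm (1.0 is 50 mm); "ax", "ay", "az": the turn, a rotation vector about the tool's x, y, z in units of 6 degrees (1.0 is 6 degrees); "hand": the finger opening in mm, from 0 to 85.4. In form: [{"x": .., "y": .., "z": .., "ax": .., "ay": .., "az": .., "hand": ..}, ...]. A call has 1 to 8 rows; each row is the pose to reach, as a shift and turn from the pose commanded when the call began, along the tool's axes at that moment; what a row does not reach only later rows make up. A row lasts 1/10 s, in which the tool goes at most 50 mm and 8.59 degrees, less where a joint would pass 70% of its speed; a pose out of reach is approached as far as the arm can. A call with a gripper value outside its range is refused whole. The fingers move at their own pace and stop on an object; "grip_force" is the grip in N (left out, the last holds). Time passes only in rows, so rows that repeat a pose let the fingers close. It gives the time, the measured TCP pose, the force, the opening and the grip force at its end, in the units of the state.
- monitor.sense(): the state, without advancing time (a new reading comes with each control period).
- imaging.grab_frame(name): name is "side" or "top"; returns the picture (420x560x3 uint8, red, green, blue); there is no depth.
- imaging.camera_info(name): a dict with "mtx" (3x3 intrinsics, pixels), "R" (3x3) and "t" (3): a world point X has camera coordinates R X + t. Camera axes: x right, y down, z forward; pixel columns grow to the right and rows downward; lengths in mm; the calibration is good to about 2 mm. A picture is of the moment at which its call begins. camera_info takes no time and is no camera call.
- r.sign_off(): hands the job in; it is judged then, once.
The state is a dict: "clock": time; "qpos": joint angles; "qvel": joint speeds; "joint_efforts": joint torques, N m; "eef_pos": TCP position; "tcp_rot": TCP orientation; "contact_force": force on the tool from outside, world axes, zero at the start; "wrist_torque": the same for the moment, N m; "opening": opening from 0.0 (shut) to 1.0 (fully open); "grasp_force": force on a finger pad.
Only numpy, scipy, OpenCV 4.12 (cv2) and the standard library are available. Lean on these libraries where they do the work, as an engineer would, in place of code of your own. Each camera call takes 0.05 s, during which the arm holds its last target. There are 200 camera calls.

TASK

Load the bonded stud on the glass slide with the spring gauge: pick up the gauge by its black grip, drop the ring of its rod over the stud, and pull the gauge back level and straight along the slide, away from the clamp bar, until the mouth of its barrel stands on the red band of the rod. Never draw the rod more than about a centimetre beyond the band, or the bond is overloaded. Hold the load steady on the red band for at least two seconds and finish while still holding the gauge pulled there, in the air; leave the jar, the timer and the bottle where they are.

Things in the scene. Friction and masses are not known exactly. Their poses are not given: they have to be found in the camera images.
- gauge: Spring gauge lying on the desk, 220 mm long, 0.19 kg. Own x runs along it to the ring; its axis is 14 above the origin. Origin: underside, below the middle of the black ribbed grip (62 long, 28 wide, 28 high, flat sides; grasp here across y; it balances near it). Barrel 24 diameter; blue square front collar 28 x 28, x = 42 to 55; round blue end cap and wire loop behind, to x = -114.
- gauge_rod (a joint): How far the gauge's rod is drawn out, m: 0 home (start) to 0.090 (stop). White rod 8 mm thick, a thin black line each 10 mm and one red band 8 mm wide; from 0.056 to 0.064 the barrel's mouth stands within the red band, 0.060 is its middle. The inner spring pulls it home: 1 N when home plus 100 N per m, so 7 N at the band.
- gauge_ring (a point): Centre of the flat steel ring at the rod's end: bore 20 mm, outer diameter 28, bar 4 thick; its hole is upright (along the gauge's z) as the gauge lies. With the rod home it is 89 ahead of the gauge's origin along x and 14 above it; it moves out with the rod.
- gauge_mouth (a point): Centre of the barrel's mouth (front face of the blue collar), 55 mm ahead of the gauge's origin, 14 above it, where the rod comes out and the red band is read.
- test_block: Heavy grey block, fixed, 110 (x) x 76 (y) x 32 mm high; origin: centre of its underside. A glass slide lies along its x, top 33.5 above the desk, under a dark clamp bar with two brass thumbscrews (tops at 58; x = 6, y = -24 and 24). Stud at its -x end, behind a stop bar (x = -54 to -46, top at 38). Pull along the block's -x, the gauge's x pointing along the block's x.
- stud (a point): Steel stud bonded upright on the slide at the block's x = -32, y = 0; the point is the middle of its neck, 50 mm above the desk, where the ring's plane should be. Neck 6 diameter, from 37 to 61 above the desk; head 10 diameter, top at 66.5; flat foot 16 diameter. When pulled against it the ring's centre lies 7 from it towards the pull.
- adhesive_jar: Small glass jar, 54 diameter, 56 high, origin under its centre; leave it alone.
- bench_timer: Grey kitchen-style timer, 47 x 66 x 62 high, origin under its centre; leave it alone.
- amber_bottle: Amber glass bottle with black cap, 44 diameter, 120 high, origin under its centre; leave it alone.
Things that resemble listed ones, but are neither listed nor needed, are in the scene too. There is more than one size of the gauge; the job needs the larger.

How it is judged (in metres and radians):
On the way, in this order (a step that is already met when the one before it is completed fails the run):
1. the ring is dropped over the stud, the rod still nearly home (horizontal distance between gauge_ring and stud below 0.0095 m and z of gauge_ring in the frame of stud between -0.013 and 0.011 m and value of joint gauge_rod below 0.045 m), for 0.1 s.
2. the gauge, in the air and in line with the slide, is drawn out to the red band and held there (value of joint gauge_rod between 0.055 and 0.065 m and contact force between gauge and test_block above 4 N and height (world z) of gauge above 0.018 m and angle between the x axis of gauge and the x axis of test_block, either way round below 0.17 rad), for 1.5 s.
At the end, for the whole second after the job is handed in: Fingers still hold the gauge in the air (underside 18 mm or more above the desk), still, its ring round the stud's neck, on the pull side and in line with the slide within 10 degrees, with the rod drawn 55 to 65 mm out: the barrel's mouth on the red band (all of step 2 and horizontal distance between gauge_ring and stud below 0.0095 m and z of gauge_ring in the frame of stud between -0.013 and 0.013 m and x of gauge_mouth in the frame of test_block below -0.09 m and contact force between the fingers and gauge above 2 N and linear speed of gauge below 0.02 m/s); the arm keeps its last pose, push and grip.
It fails at once if the rod is drawn far past the red band (beyond 76 mm): the bond is overloaded (value of joint gauge_rod above 0.076 m).
It fails at once if the jar, the timer or the bottle is pushed away or tipped (distance of any of adhesive_jar, bench_timer, amber_bottle from where it was at the start of the episode above 0.03 m or angle between any of adhesive_jar, bench_timer, amber_bottle's own z axis and vertical above 0.5 rad).
It also fails if it takes over 48 s, if anything falls off the work surface, if the arm or the gripper's body presses on something with over 40 N, if the wrist force passes 120 N, or if a joint passes its speed limit or range.

## Working session

There is one attempt and no reset: what is moved stays moved. The work goes in short steps, Python scripts to look and compute and a tool call to move; the robot and the scene stay as the last step left them, time stands still between calls to the robot, and variables do not carry over. Pictures are saved under pics/ and viewed, at most 10 in all, crops included, and the job is handed in when it is done.

Besides the shell and the picture viewer there is one more tool, called after "Call:" as name(argument=value, ...) on one line, values as JSON. drive_tool: Moves the arm, as the interface text tells. Its arguments: {"type":"object","properties":{"plan":{"type":"array","items":{"type":"object","properties":{"x":{"type":"number"},"y":{"type":"number"},"z":{"type":"number"},"ax":{"type":"number"},"ay":{"type":"number"},"az":{"type":"number"},"hand":{"type":"number"}}}},"grip_force":{"type":"number"}},"required":["plan"]}

```bash
mkdir -p pics; ls; python3 - <<'E'
from rig import monitor, imaging, r
import cv2
s=monitor.sense();print(s['clock'],s['eef_pos'],s['tcp_rot'],s['opening'])
for n in('side','top'):
    cv2.imwrite(f'pics/{n}0.png',imaging.grab_frame(n)[:,:,::-1]);c=imaging.camera_info(n);print(n,c['mtx'].tolist(),c['R'].round(4).tolist(),c['t'])
E
```

```text
pics
0.0 [219.30598289 584.75738318 230.57393435] [-3.14021574e+00  4.35121916e-06  2.78279691e+00] 1.0011732806788782
side [[433.2533835119218, 0.0, 281.8702989813325], [0.0, 433.2533835119218, 206.3221146315715], [0.0, 0.0, 1.0]] [[0.985, -0.1716, -0.0201], [-0.088, -0.3985, -0.9129], [0.1486, 0.901, -0.4076]] [-546.908894    104.42809439  765.98658987]
top [[465.8799356289733, 0.0, 286.5308696588545], [0.0, 465.8799356289733, 201.3395238061734], [0.0, 0.0, 1.0]] [[-0.0099, -0.9998, 0.0157], [-0.9969, 0.0087, -0.078], [0.0779, -0.0164, -0.9968]] [  40.9012383   576.49116733 1206.45853763]
```

View pics/side0.png

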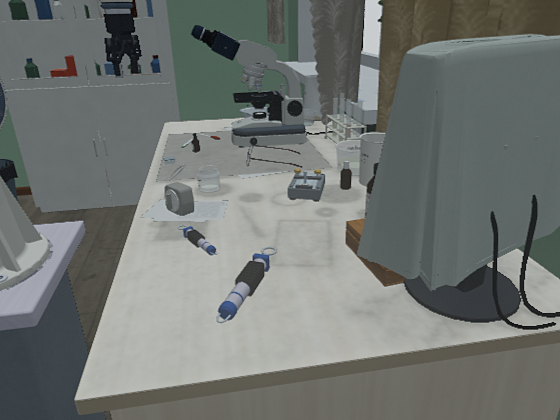

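View pics/top0.png

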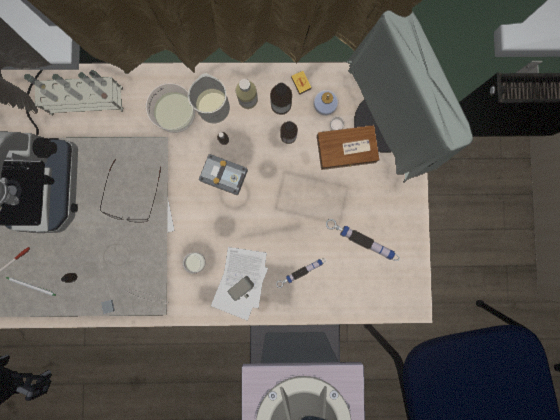

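Side view: the large gauge runs from its ring (269,250) to its loop (222,318), with a small lookalike at (186,232)-(214,250). The block is at (307,184), the timer at (179,197), the jar at (208,178) and the bottle at (346,176). Top view: the large gauge's ring is at (333,225) and its end cap at (396,257). The small gauge is at (281,284)-(323,262) and the block at (223,174).

Candidates for the gauge are the large one at top (365,241) and the small one at top (303,272). I choose the large one and will check it in a close crop.

```bash
python3 - <<'E'
import cv2,numpy as np
s=cv2.imread('pics/side0.png');t=cv2.imread('pics/top0.png')
def c(i,x,y,w,h,k):return cv2.resize(i[y:y+h,x:x+w],(w*k,h*k),interpolation=cv2.INTER_CUBIC)
o=np.vstack([np.hstack([c(t,320,210,80,60,5),c(t,190,140,80,60,5)]),np.hstack([c(s,210,240,80,60,5)[:300],c(s,270,155,80,60,5)])])
cv2.imwrite('pics/c1.png',o)
E
```

```text
(no output)
```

View pics/c1.png

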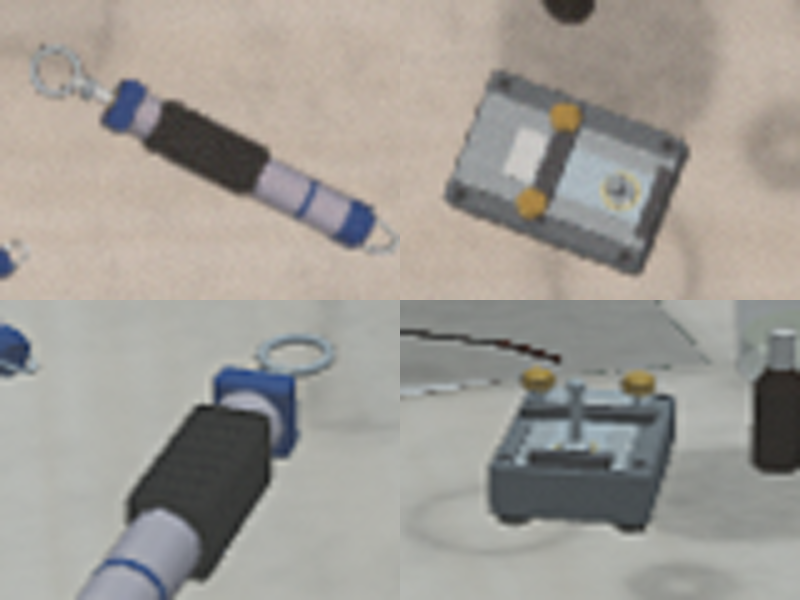

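The crop shows the larger gauge with black ribbed grip, blue collar and one ring. The grip centre is near top (361.6,239.4) and the ring at (331,224.4) in the top view and (269,251) in the side view. The stud head is at top (234,177.4) and side (305.4,171.8), and the screws are at top (223,163.4) and (216.2,180.6).

```bash
cat > h.py <<'E'
import numpy as np,cv2
from rig import monitor, imaging, r
C={n:imaging.camera_info(n) for n in('side','top')}
P={n:c['mtx']@np.c_[c['R'],c['t']] for n,c in C.items()}
def tri(side,top):
    X=cv2.triangulatePoints(P['side'],P['top'],np.array(side,float),np.array(top,float))[:,0];return X[:3]/X[3]
def onz(n,p,z):
    M=np.c_[P[n][:,:2],-np.array([*p,1.])];return np.linalg.solve(M,-(P[n][:,2]*z+P[n][:,3]))[:2]
def proj(n,X):
    q=P[n]@np.r_[X,1];return q[:2]/q[2]
E
python3 - <<'E'
from h import *
np.set_printoptions(precision=1,suppress=True)
T=lambda x,y:(320+x/5,210+y/5)
B=lambda x,y:(190+(x-400)/5,140+y/5)
S=lambda x,y:(210+x/5,240+(y-300)/5)
D=lambda x,y:(270+(x-400)/5,155+(y-300)/5)
print('ring',tri(S(295,355),T(55,72)), onz('top',T(55,72),14))
print('collar ctr', onz('top',T(125,106),28))
g=[onz('top',T(*p),z) for p,z in(((168,102),28),((268,155),28),((248,193),14),((148,145),14))];print('grip',np.mean(g,0),g)
print('gripside', tri(S(233,408),T(165,122)))
print('cap', onz('top',T(358,225),20))
a=onz('top',T(55,72),14)
for n,p,z in(('loop',(392,245),14),('cap',(358,225),18),('grip',(208,147),24)):
    d=a-onz('top',T(*p),z);print(n,np.linalg.norm(d),np.degrees(np.arctan2(d[1],d[0])))
print('stud head',tri(D(577,383),B(620,186)),onz('top',B(620,186),66),onz('side',D(577,383),66))
s1=tri(D(538,377),B(565,116));s2=tri(D(638,381),B(531,203));print('screws',s1,s2)
s1=onz('top',B(565,116),58);s2=onz('top',B(531,203),58);d=s1-s2;print(s1,s2,np.linalg.norm(d),np.degrees(np.arctan2(d[1],d[0])))
c=[onz('top',B(*p),32) for p in((495,72),(687,150),(637,272),(447,197))]
print(c,np.mean(c,0));
for i in range(4):
    e=c[(i+1)%4]-c[i];print(np.linalg.norm(e),np.degrees(np.arctan2(e[1],e[0])))
E
```

```text
ring [516.6 -82.   14. ] [515.2 -81.8]
collar ctr [ 496.7 -116.6]
grip [ 473.9 -160.9] [array([ 498.6, -139.2]), array([ 470.4, -191.1]), array([ 450.4, -182.8]), array([ 476.2, -130.4])]
gripside [ 489.1 -137.4   28.8]
cap [ 433.2 -239.2]
loop 199.54473156362113 62.24463660393831
cap 177.9654326428509 62.53127082480115
grip 88.35369751549281 62.825004117485975
stud head [638.3 169.3  65.3] [636.3 169.5] [640.1 167.6]
screws [653.8 201.8  59.9] [653.9 213.2  47.7]
[673.8 198.5] [628.9 215.9] 48.135488666170666 -21.143063221801274
[array([701.7, 238.4]), array([659.5, 137.7]), array([595.4, 164. ]), array([635.7, 263.3])] [648.1 200.8]
109.1918442895523 -112.70350776711358
69.3350354874853 157.6770630562921
107.12857932929104 67.91316925642916
70.53190409351924 -20.647846607738092
```

```bash
cat >> h.py <<'E'
from scipy.spatial.transform import Rotation as Ro
def mv(pos,yaw,pitch=0.):
    """units of a move from the measured pose to TCP pos (world mm), tool down, tool x at yaw (deg)"""
    s=monitor.sense();A=Ro.from_euler('xyz',s['tcp_rot']);B=Ro.from_euler('xyz',[180,pitch,yaw],degrees=True)
    d=A.inv().apply(np.array(pos)-s['eef_pos'])/50;t=np.degrees((A.inv()*B).as_rotvec())/6
    print('clk %.2f'%s['clock'],'pos',s['eef_pos'].round(1),'rpy',np.degrees(s['tcp_rot']).round(1),'F',s['contact_force'].round(1),'open %.3f'%s['opening'],'grasp',s['grasp_force'])
    print('xyz',d.round(3),'a',t.round(3))
E
python3 -c "
from h import *
mv([474.5,-161,100],62.5)"
```

```text
clk 0.10 pos [219.3 584.8 230.6] rpy [-179.9    0.   159.4] F [ 0.3 -0.1  0.7] open 1.002 grasp 0.0
xyz [-10.016 -12.171   2.627] a [-9.0000e-03  1.0000e-02  1.6157e+01]
```

Call:
drive_tool(plan=[{"x": -10, "y": -12.17, "z": 1.5, "az": 16.16, "hand": 85}, {"x": -10, "y": -12.17, "z": 1.5, "az": 16.16, "hand": 85}, {"x": -10, "y": -12.17, "z": 1.5, "az": 16.16, "hand": 85}, {"x": -10, "y": -12.17, "z": 1.5, "az": 16.16, "hand": 85}, {"x": -10, "y": -12.17, "z": 1.5, "az": 16.16, "hand": 85}, {"x": -10, "y": -12.17, "z": 1.5, "az": 16.16, "hand": 85}, {"x": -10, "y": -12.17, "z": 1.5, "az": 16.16, "hand": 85}, {"x": -10, "y": -12.17, "z": 1.5, "az": 16.16, "hand": 85}])

```text
invalid input
```

```bash
python3 -c "
from h import *
mv([474.5,-161,100],62.5)"
```

```text
clk 0.10 pos [219.3 584.8 230.6] rpy [-179.9    0.   159.4] F [ 0.3 -0.1  0.7] open 1.002 grasp 0.0
xyz [-10.016 -12.171   2.627] a [-9.0000e-03  1.0000e-02  1.6157e+01]
```

Call:
drive_tool(plan=[{"x": -10, "y": -12.17, "z": 1.5, "ax": 0, "ay": 0, "az": 16.16, "hand": 85}, {"x": -10, "y": -12.17, "z": 1.5, "ax": 0, "ay": 0, "az": 16.16, "hand": 85}, {"x": -10, "y": -12.17, "z": 1.5, "ax": 0, "ay": 0, "az": 16.16, "hand": 85}, {"x": -10, "y": -12.17, "z": 1.5, "ax": 0, "ay": 0, "az": 16.16, "hand": 85}, {"x": -10, "y": -12.17, "z": 1.5, "ax": 0, "ay": 0, "az": 16.16, "hand": 85}, {"x": -10, "y": -12.17, "z": 1.5, "ax": 0, "ay": 0, "az": 16.16, "hand": 85}, {"x": -10, "y": -12.17, "z": 1.5, "ax": 0, "ay": 0, "az": 16.16, "hand": 85}, {"x": -10, "y": -12.17, "z": 1.5, "ax": 0, "ay": 0, "az": 16.16, "hand": 85}], grip_force=50)

```text
clock: 0.9
eef_pos: [348.2, 206.5, 193.2]
tcp_rot: [3.141, -0.0, 1.577]
contact_force: [2.0, -0.3, 0.4]
opening: 0.998
grasp_force: 0.0
```

```bash
python3 -c "
from h import *
mv([474.5,-161,100],62.5)"
```

```text
clk 0.90 pos [348.2 206.5 193.2] rpy [180.   -0.   90.4] F [ 2.  -0.3  0.4] open 0.998 grasp 0.0
xyz [-7.366  2.479  1.864] a [ 2.000e-03 -1.000e-03  4.644e+00]
```

Call:
drive_tool(plan=[{"x": -7.2, "y": 2.4, "z": 1.8, "ax": 0, "ay": 0, "az": 4.64, "hand": 85}, {"x": -7.2, "y": 2.4, "z": 1.8, "ax": 0, "ay": 0, "az": 4.64, "hand": 85}, {"x": -7.2, "y": 2.4, "z": 1.8, "ax": 0, "ay": 0, "az": 4.64, "hand": 85}, {"x": -7.2, "y": 2.4, "z": 1.8, "ax": 0, "ay": 0, "az": 4.64, "hand": 85}, {"x": -7.2, "y": 2.4, "z": 1.8, "ax": 0, "ay": 0, "az": 4.64, "hand": 85}, {"x": -7.2, "y": 2.4, "z": 1.8, "ax": 0, "ay": 0, "az": 4.64, "hand": 85}, {"x": -7.2, "y": 2.4, "z": 1.8, "ax": 0, "ay": 0, "az": 4.64, "hand": 85}, {"x": -7.2, "y": 2.4, "z": 1.8, "ax": 0, "ay": 0, "az": 4.64, "hand": 85}])

```text
clock: 1.7
eef_pos: [472.7, -152.8, 102.6]
tcp_rot: [-3.142, 0.0, 1.096]
contact_force: [1.5, 1.3, -0.8]
opening: 0.995
grasp_force: 0.0
```

```bash
python3 -c "
from h import *
mv([474.5,-161,100],62.5)"
```

```text
clk 1.70 pos [ 472.7 -152.8  102.6] rpy [-180.     0.    62.8] F [ 1.5  1.3 -0.8] open 0.995 grasp 0.0
xyz [-0.13   0.106  0.052] a [-0.001  0.001  0.048]
```

Call:
drive_tool(plan=[{"x": -0.1, "y": 0.1, "z": 0.8, "ax": 0, "ay": 0, "az": 0.05, "hand": 85}, {"x": -0.1, "y": 0.1, "z": 0.8, "ax": 0, "ay": 0, "az": 0.05, "hand": 85}, {"x": -0.1, "y": 0.1, "z": 0.8, "ax": 0, "ay": 0, "az": 0.05, "hand": 85}])

```text
clock: 2.0
eef_pos: [473.4, -156.5, 62.8]
tcp_rot: [-3.138, 0.0, 1.091]
contact_force: [0.1, 0.9, -0.2]
opening: 1.001
grasp_force: 0.0
```

```bash
python3 -c "
from h import *
for n in('side','top'): cv2.imwrite(f'pics/{n}1.png',imaging.grab_frame(n)[:,:,::-1])
mv([474.5,-161,3.5],62.5)
a=cv2.imread('pics/side1.png')[215:335,200:330];b=cv2.imread('pics/top1.png')[195:275,315:415]
o=[cv2.resize(i,(400,400*i.shape[0]//i.shape[1]),interpolation=2) for i in(a,b)]
h=max(i.shape[0] for i in o);cv2.imwrite('pics/c2.png',np.hstack([np.pad(i,((0,h-i.shape[0]),(0,0),(0,0))) for i in o]))
"
```

```text
clk 2.10 pos [ 474.9 -156.4   64.5] rpy [180.   -0.   62.6] F [ 0.3 -0.5 -0.2] open 0.999 grasp 0.0
xyz [-0.086  0.035  1.219] a [ 0.007 -0.002  0.016]
```

View pics/c2.png

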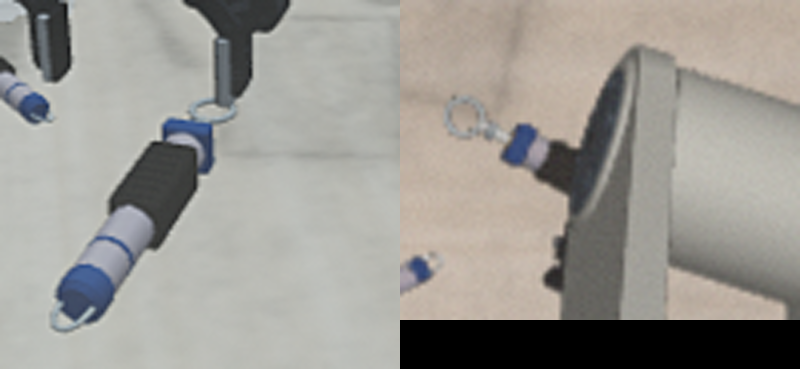

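Both views show the fingers straddling the gauge and still above it: side-crop fingertips at (45,75) and (225,95), gauge undisturbed. Descending.

Call:
drive_tool(plan=[{"x": -0.08, "y": 0.03, "z": 0.6, "ax": 0, "ay": 0, "az": 0, "hand": 85}, {"x": -0.08, "y": 0.03, "z": 1.1, "ax": 0, "ay": 0, "az": 0, "hand": 85}, {"x": -0.08, "y": 0.03, "z": 1.2, "ax": 0, "ay": 0, "az": 0, "hand": 85}, {"x": -0.08, "y": 0.03, "z": 1.2, "ax": 0, "ay": 0, "az": 0, "hand": 85}])

```text
clock: 2.5
eef_pos: [474.2, -160.5, 4.0]
tcp_rot: [-3.142, 0.0, 1.093]
contact_force: [-0.1, 0.0, -0.8]
opening: 0.994
grasp_force: 0.0
```

```bash
python3 -c "
from h import *
mv([474.5,-161,3.5],62.5)"
```

```text
clk 2.50 pos [ 474.2 -160.5    4. ] rpy [-180.     0.    62.6] F [-0.1  0.  -0.8] open 0.994 grasp 0.0
xyz [-0.006  0.009  0.011] a [-0.001  0.     0.018]
```

Call:
drive_tool(plan=[{"x": 0, "y": 0, "z": 0, "ax": 0, "ay": 0, "az": 0, "hand": 20}, {"x": 0, "y": 0, "z": 0, "ax": 0, "ay": 0, "az": 0, "hand": 20}, {"x": 0, "y": 0, "z": 0, "ax": 0, "ay": 0, "az": 0, "hand": 20}, {"x": 0, "y": 0, "z": 0, "ax": 0, "ay": 0, "az": 0, "hand": 20}, {"x": 0, "y": 0, "z": 0, "ax": 0, "ay": 0, "az": 0, "hand": 20}, {"x": 0, "y": 0, "z": 0, "ax": 0, "ay": 0, "az": 0, "hand": 20}, {"x": 0, "y": 0, "z": 0, "ax": 0, "ay": 0, "az": 0, "hand": 20}, {"x": 0, "y": 0, "z": 0, "ax": 0, "ay": 0, "az": 0, "hand": 20}], grip_force=80)

```text
clock: 3.3
eef_pos: [474.6, -161.3, 4.3]
tcp_rot: [3.14, -0.0, 1.091]
contact_force: [-1.6, 1.3, 10.4]
opening: 0.313
grasp_force: 79.4
```

```bash
python3 -c "
from h import *
mv([474.5,-161,84],68.3)"
```

```text
clk 3.30 pos [ 474.6 -161.3    4.3] rpy [179.9  -0.   62.5] F [-1.6  1.3 10.4] open 0.313 grasp 79.35110449790955
xyz [ 0.005 -0.004 -1.595] a [ 0.011 -0.002 -0.96 ]
```

Call:
drive_tool(plan=[{"x": 0, "y": 0, "z": -0.5, "ax": 0, "ay": 0, "az": 0, "hand": 20}, {"x": 0, "y": 0, "z": -1.1, "ax": 0, "ay": 0, "az": -0.5, "hand": 20}, {"x": 0, "y": 0, "z": -1.7, "ax": 0, "ay": 0, "az": -0.97, "hand": 20}, {"x": 0, "y": 0, "z": -1.7, "ax": 0, "ay": 0, "az": -0.97, "hand": 20}])

```text
clock: 3.7
eef_pos: [476.3, -162.0, 91.7]
tcp_rot: [3.136, -0.0, 1.194]
contact_force: [0.5, -0.2, -1.7]
opening: 0.31
grasp_force: 79.5
```

```bash
python3 -c "
from h import *
mv([604.7,86,90],68.3)"
```

```text
clk 3.70 pos [ 476.3 -162.    91.7] rpy [179.7  -0.   68.4] F [ 0.5 -0.2 -1.7] open 0.310 grasp 79.47956800460815
xyz [5.556 0.565 0.039] a [ 0.056 -0.003  0.022]
```

Call:
drive_tool(plan=[{"x": 0.5, "y": 0.05, "z": 0, "ax": 0, "ay": 0, "az": 0, "hand": 20}, {"x": 1.3, "y": 0.13, "z": 0, "ax": 0, "ay": 0, "az": 0, "hand": 20}, {"x": 2.1, "y": 0.22, "z": 0, "ax": 0, "ay": 0, "az": 0, "hand": 20}, {"x": 2.9, "y": 0.3, "z": 0, "ax": 0, "ay": 0, "az": 0, "hand": 20}, {"x": 3.7, "y": 0.38, "z": 0, "ax": 0, "ay": 0, "az": 0, "hand": 20}, {"x": 4.5, "y": 0.46, "z": 0, "ax": 0, "ay": 0, "az": 0, "hand": 20}, {"x": 5.2, "y": 0.53, "z": 0, "ax": 0, "ay": 0, "az": 0, "hand": 20}, {"x": 5.55, "y": 0.57, "z": 0, "ax": 0, "ay": 0, "az": 0, "hand": 20}])

```text
clock: 4.5
eef_pos: [603.5, 88.7, 87.2]
tcp_rot: [-3.141, -0.0, 1.194]
contact_force: [-0.0, -0.1, -2.0]
opening: 0.308
grasp_force: 79.5
```

Call:
drive_tool(plan=[{"x": 0, "y": 0, "z": 0, "ax": 0, "ay": 0, "az": 0, "hand": 20}, {"x": 0, "y": 0, "z": 0, "ax": 0, "ay": 0, "az": 0, "hand": 20}, {"x": 0, "y": 0, "z": 0, "ax": 0, "ay": 0, "az": 0, "hand": 20}])

```text
clock: 4.8
eef_pos: [601.9, 85.1, 87.8]
tcp_rot: [-3.14, 0.001, 1.192]
contact_force: [-1.0, 0.0, -1.6]
opening: 0.313
grasp_force: 79.5
```

```bash
cat > look.py <<'E'
import sys
from h import *
k=sys.argv[1]
for n in('side','top'): cv2.imwrite(f'pics/{n}{k}.png',imaging.grab_frame(n)[:,:,::-1])
mv([604.7,86,72],68.3)
a=cv2.imread(f'pics/side{k}.png')[140:220,255:335];b=cv2.imread(f'pics/top{k}.png')[150:230,195:275]
cv2.imwrite(f'pics/c{k}.png',np.hstack([cv2.resize(i,(400,400),interpolation=2) for i in(a,b)]))
E
python3 look.py 3
```

```text
clk 4.90 pos [602.3  85.1  88.2] rpy [-180.     0.    68.3] F [-0.6 -0.3 -1.7] open 0.311 grasp 79.46678638458252
xyz [0.035 0.039 0.324] a [-0.005  0.005 -0.002]
```

View pics/c3.png

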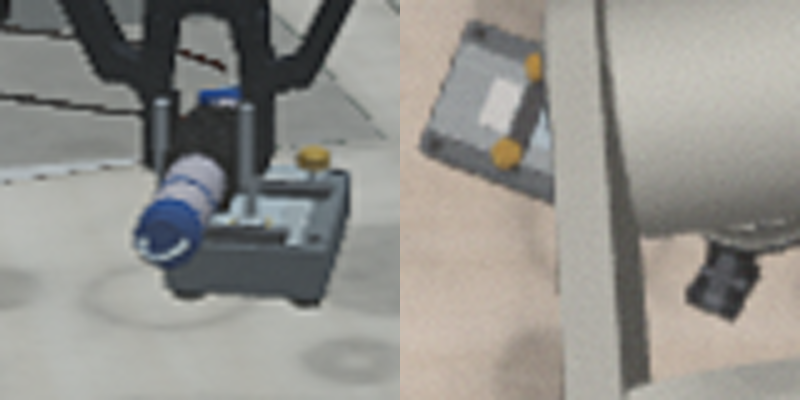

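The top view is blocked at the stud by the wrist (cols 224-241), and in the side view the gripper hides the ring. I'll back off about 120 mm to where the ring shows in the top view, to verify its offset from the TCP.

Call:
drive_tool(plan=[{"x": -0.6, "y": 0, "z": 0, "ax": 0, "ay": 0, "az": 0, "hand": 20}, {"x": -1.4, "y": 0, "z": 0, "ax": 0, "ay": 0, "az": 0, "hand": 20}, {"x": -2.2, "y": 0, "z": 0, "ax": 0, "ay": 0, "az": 0, "hand": 20}, {"x": -2.8, "y": 0, "z": 0, "ax": 0, "ay": 0, "az": 0, "hand": 20}, {"x": -3, "y": 0, "z": 0, "ax": 0, "ay": 0, "az": 0, "hand": 20}, {"x": -3, "y": 0, "z": 0, "ax": 0, "ay": 0, "az": 0, "hand": 20}, {"x": -3, "y": 0, "z": 0, "ax": 0, "ay": 0, "az": 0, "hand": 20}, {"x": -3, "y": 0, "z": 0, "ax": 0, "ay": 0, "az": 0, "hand": 20}])

```text
clock: 5.7
eef_pos: [548.2, -52.3, 88.5]
tcp_rot: [3.141, -0.0, 1.194]
contact_force: [-0.2, 0.2, -1.8]
opening: 0.312
grasp_force: 79.4
```

```bash
python3 - <<'E'
from h import *
for n in('side','top'): cv2.imwrite(f'pics/{n}4.png',imaging.grab_frame(n)[:,:,::-1])
mv([604.7,86,72],68.3)
s=monitor.sense();y=s['tcp_rot'][2];R=s['eef_pos']+np.array([89.5*np.cos(y),89.5*np.sin(y),9.7])
o=[]
for n in('side','top'):
    q=proj(n,R);c=np.round(q).astype(int)-40;print(n,'pred ring',q.round(1),'crop org',c)
    o.append(cv2.resize(cv2.imread(f'pics/{n}4.png')[c[1]:c[1]+80,c[0]:c[0]+80],(400,400),interpolation=2))
cv2.imwrite('pics/c4.png',np.hstack(o))
E
```

```text
clk 5.80 pos [548.  -52.2  88.3] rpy [180.   -0.   68.4] F [-0.3  0.4 -2.5] open 0.314 grasp 79.43531155586243
xyz [2.987 0.039 0.327] a [ 0.001 -0.001  0.023]
side pred ring [291.1 181.3] crop org [251 141]
top pred ring [288.8 197.3] crop org [249 157]
```

View pics/c4.png

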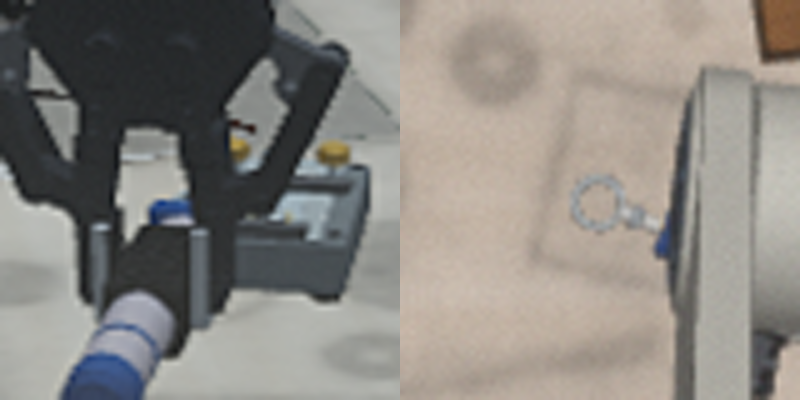

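The ring shows in the top view at (288.6,197.6) against a predicted (288.8,197.3), so the offset is right to under 1 mm. Going back to put the ring over the stud.

```bash
python3 -c "
from h import *
mv([603.5,86.6,80],68.3)"
```

```text
clk 5.80 pos [548.  -52.2  88.3] rpy [180.   -0.   68.4] F [-0.3  0.4 -2.5] open 0.314 grasp 79.43531155586243
xyz [2.989 0.012 0.167] a [ 0.001 -0.001  0.023]
```

Call:
drive_tool(plan=[{"x": 0.6, "y": 0, "z": 0, "ax": 0, "ay": 0, "az": 0, "hand": 20}, {"x": 1.4, "y": 0, "z": 0, "ax": 0, "ay": 0, "az": 0, "hand": 20}, {"x": 2.2, "y": 0, "z": 0, "ax": 0, "ay": 0, "az": 0, "hand": 20}, {"x": 2.75, "y": 0.01, "z": 0.05, "ax": 0, "ay": 0, "az": 0, "hand": 20}, {"x": 2.99, "y": 0.01, "z": 0.15, "ax": 0, "ay": 0, "az": 0.02, "hand": 20}, {"x": 2.99, "y": 0.01, "z": 0.15, "ax": 0, "ay": 0, "az": 0.02, "hand": 20}, {"x": 2.99, "y": 0.01, "z": 0.15, "ax": 0, "ay": 0, "az": 0.02, "hand": 20}, {"x": 2.99, "y": 0.01, "z": 0.15, "ax": 0, "ay": 0, "az": 0.02, "hand": 20}])

```text
clock: 6.6
eef_pos: [602.5, 84.6, 80.7]
tcp_rot: [-3.141, 0.001, 1.19]
contact_force: [0.5, -0.1, -1.9]
opening: 0.313
grasp_force: 79.4
```

```bash
python3 -c "
from h import *
mv([603.5,86.6,40.5],68.3)"
```

```text
clk 6.60 pos [602.5  84.6  80.7] rpy [-180.     0.    68.2] F [ 0.5 -0.1 -1.9] open 0.313 grasp 79.42634582519531
xyz [0.045 0.004 0.804] a [-0.007  0.007 -0.015]
```

Call:
drive_tool(plan=[{"x": 0.04, "y": 0, "z": 0, "ax": 0, "ay": 0, "az": 0, "hand": 20}, {"x": 0.04, "y": 0, "z": 0.1, "ax": 0, "ay": 0, "az": 0, "hand": 20}, {"x": 0.04, "y": 0, "z": 0.2, "ax": 0, "ay": 0, "az": 0, "hand": 20}, {"x": 0.04, "y": 0, "z": 0.3, "ax": 0, "ay": 0, "az": 0, "hand": 20}, {"x": 0.04, "y": 0, "z": 0.4, "ax": 0, "ay": 0, "az": 0, "hand": 20}, {"x": 0.04, "y": 0, "z": 0.5, "ax": 0, "ay": 0, "az": 0, "hand": 20}, {"x": 0.04, "y": 0, "z": 0.5, "ax": 0, "ay": 0, "az": 0, "hand": 20}, {"x": 0.04, "y": 0, "z": 0.5, "ax": 0, "ay": 0, "az": 0, "hand": 20}])

```text
clock: 7.4
eef_pos: [603.8, 87.5, 55.7]
tcp_rot: [-3.141, 0.0, 1.191]
contact_force: [-0.6, -0.1, -1.2]
opening: 0.312
grasp_force: 79.4
```

```bash
python3 -c "
from h import *
mv([603.5,86.6,40.5],68.3)"
```

```text
clk 7.40 pos [603.8  87.5  55.7] rpy [-180.     0.    68.3] F [-0.6 -0.1 -1.2] open 0.312 grasp 79.42848086357117
xyz [-0.02   0.001  0.303] a [-0.003  0.002 -0.008]
```

Call:
drive_tool(plan=[{"x": -0.01, "y": 0, "z": 0.1, "ax": 0, "ay": 0, "az": 0, "hand": 20}, {"x": -0.01, "y": 0, "z": 0.2, "ax": 0, "ay": 0, "az": 0, "hand": 20}, {"x": -0.01, "y": 0, "z": 0.3, "ax": 0, "ay": 0, "az": 0, "hand": 20}, {"x": -0.01, "y": 0, "z": 0.3, "ax": 0, "ay": 0, "az": 0, "hand": 20}, {"x": -0.01, "y": 0, "z": 0.3, "ax": 0, "ay": 0, "az": 0, "hand": 20}, {"x": -0.01, "y": 0, "z": 0.3, "ax": 0, "ay": 0, "az": 0, "hand": 20}])

```text
clock: 8.0
eef_pos: [603.8, 87.1, 41.0]
tcp_rot: [3.141, -0.0, 1.191]
contact_force: [0.3, -0.5, -1.5]
opening: 0.31
grasp_force: 79.4
```

```bash
python3 -c "
from h import *
mv([603.5,86.6,40.5],68.3)"
```

```text
clk 8.00 pos [603.8  87.1  41. ] rpy [180.   -0.   68.2] F [ 0.3 -0.5 -1.5] open 0.310 grasp 79.42613124847412
xyz [-0.011 -0.003  0.009] a [ 0.001 -0.001 -0.009]
```

Call:
drive_tool(plan=[{"x": -0.15, "y": 0, "z": 0, "ax": 0, "ay": 0, "az": 0, "hand": 20}, {"x": -0.3, "y": 0, "z": 0, "ax": 0, "ay": 0, "az": 0, "hand": 20}, {"x": -0.45, "y": 0, "z": 0, "ax": 0, "ay": 0, "az": 0, "hand": 20}, {"x": -0.6, "y": 0, "z": 0, "ax": 0, "ay": 0, "az": 0, "hand": 20}, {"x": -0.74, "y": 0, "z": 0, "ax": 0, "ay": 0, "az": 0, "hand": 20}, {"x": -0.74, "y": 0, "z": 0, "ax": 0, "ay": 0, "az": 0, "hand": 20}, {"x": -0.74, "y": 0, "z": 0, "ax": 0, "ay": 0, "az": 0, "hand": 20}, {"x": -0.74, "y": 0, "z": 0, "ax": 0, "ay": 0, "az": 0, "hand": 20}])

```text
clock: 8.8
eef_pos: [590.3, 52.9, 41.0]
tcp_rot: [3.141, -0.0, 1.191]
contact_force: [2.1, 4.1, -0.2]
opening: 0.313
grasp_force: 79.4
```

```bash
cat > f.py <<'E'
from h import *
F=[]
for i in range(4):
    imaging.grab_frame('side');s=monitor.sense();y=s['tcp_rot'][2];u=np.array([np.cos(y),np.sin(y)])
    F.append(Ro.from_euler('z',-y).apply(s['contact_force']))
print('F along/lat/z',np.mean(F,0).round(2),np.std(F,0).round(2),'dist to stud',np.array([636.6,169.8])-s['eef_pos'][:2]@np.eye(2),'rod est',((np.array([636.6,169.8])-s['eef_pos'][:2])@u-89.5-7).round(1))
mv([603.5,86.6,40.5],68.3)
E
python3 f.py
```

```text
F along/lat/z [ 4.47 -0.09 -1.04] [0.72 0.48 0.2 ] dist to stud [ 46.32513465 116.85393445] rod est 29.2
clk 9.00 pos [590.3  52.9  40.9] rpy [180.   -0.   68.3] F [ 2.1  3.6 -0.8] open 0.313 grasp 79.39091920852661
xyz [ 0.723 -0.004  0.008] a [ 0.003 -0.002 -0.006]
```

Call:
drive_tool(plan=[{"x": -0.15, "y": 0, "z": 0, "ax": 0, "ay": 0, "az": 0, "hand": 20}, {"x": -0.3, "y": 0, "z": 0, "ax": 0, "ay": 0, "az": 0, "hand": 20}, {"x": -0.4, "y": 0, "z": 0, "ax": 0, "ay": 0, "az": 0, "hand": 20}, {"x": -0.5, "y": 0, "z": 0, "ax": 0, "ay": 0, "az": 0, "hand": 20}, {"x": -0.5, "y": 0, "z": 0, "ax": 0, "ay": 0, "az": 0, "hand": 20}, {"x": -0.5, "y": 0, "z": 0, "ax": 0, "ay": 0, "az": 0, "hand": 20}])

```text
clock: 9.6
eef_pos: [581.0, 29.8, 41.0]
tcp_rot: [3.141, -0.001, 1.191]
contact_force: [1.9, 6.9, -1.2]
opening: 0.307
grasp_force: 79.4
```

```bash
sed -i 's/range(4)/range(16)/' f.py; python3 f.py; python3 - <<'E'
from h import *
s=monitor.sense();y=s['tcp_rot'][2];R=s['eef_pos']+np.array([80*np.cos(y),80*np.sin(y),9.7])
o=[]
for n in('side','top'):
    cv2.imwrite(f'pics/{n}5.png',imaging.grab_frame(n)[:,:,::-1])
    q=proj(n,R);c=np.round(q).astype(int)-40;print(n,q,c)
    o.append(cv2.resize(cv2.imread(f'pics/{n}5.png')[c[1]:c[1]+80,c[0]:c[0]+80],(400,400),interpolation=2))
cv2.imwrite('pics/c5.png',np.hstack(o))
E
```

```text
F along/lat/z [ 6.64  0.18 -1.31] [0.61 0.52 0.44] dist to stud [ 55.51864825 139.80010308] rod est 53.9
clk 10.40 pos [581.1  30.   41. ] rpy [180.   -0.   68.3] F [ 1.7  6.8 -1.3] open 0.310 grasp 79.36100721359253
xyz [ 1.218 -0.003  0.01 ] a [ 0.003 -0.006 -0.007]
side [298.50596217 189.01892771] [259 149]
top [259.91385805 187.62228394] [220 148]
```

View pics/c5.png

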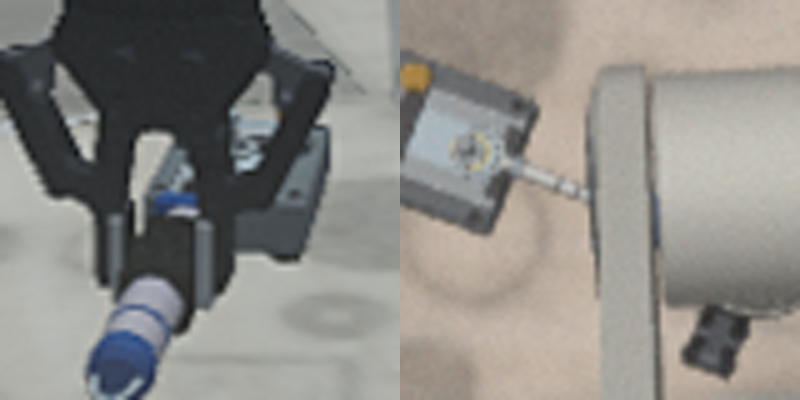

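The top crop shows the ring round the stud at (470,150), with the rod running straight to the gauge at (590,195). Force gives a rod extension of about 56 mm and geometry about 54 mm. Pulling 5 mm more.

Call:
drive_tool(plan=[{"x": -0.05, "y": 0, "z": 0, "ax": 0, "ay": 0, "az": 0, "hand": 20}, {"x": -0.1, "y": 0, "z": 0, "ax": 0, "ay": 0, "az": 0, "hand": 20}, {"x": -0.1, "y": 0, "z": 0, "ax": 0, "ay": 0, "az": 0, "hand": 20}, {"x": -0.1, "y": 0, "z": 0, "ax": 0, "ay": 0, "az": 0, "hand": 20}, {"x": -0.1, "y": 0, "z": 0, "ax": 0, "ay": 0, "az": 0, "hand": 20}])

```text
clock: 11.0
eef_pos: [579.2, 25.4, 40.9]
tcp_rot: [3.141, -0.001, 1.191]
contact_force: [1.8, 6.3, -1.4]
opening: 0.308
grasp_force: 79.4
```

```bash
sed -i 's/range(16)/range(50)/' f.py; python3 f.py; python3 - <<'E'
from h import *
cv2.imwrite('pics/top6.png',imaging.grab_frame('top')[:,:,::-1])
i=cv2.imread('pics/top6.png')[160:205,215:275];cv2.imwrite('pics/c6.png',cv2.resize(i,(780,585),interpolation=2))
E
```

```text
F along/lat/z [ 7.02  0.13 -1.31] [0.58 0.55 0.51] dist to stud [ 57.37111471 144.3795291 ] rod est 58.9
clk 13.50 pos [579.2  25.4  40.9] rpy [180.   -0.   68.3] F [ 3.1  6.7 -1.2] open 0.309 grasp 79.35793161392212
xyz [ 1.316 -0.002  0.009] a [ 0.003 -0.007 -0.008]
```

View pics/c6.png

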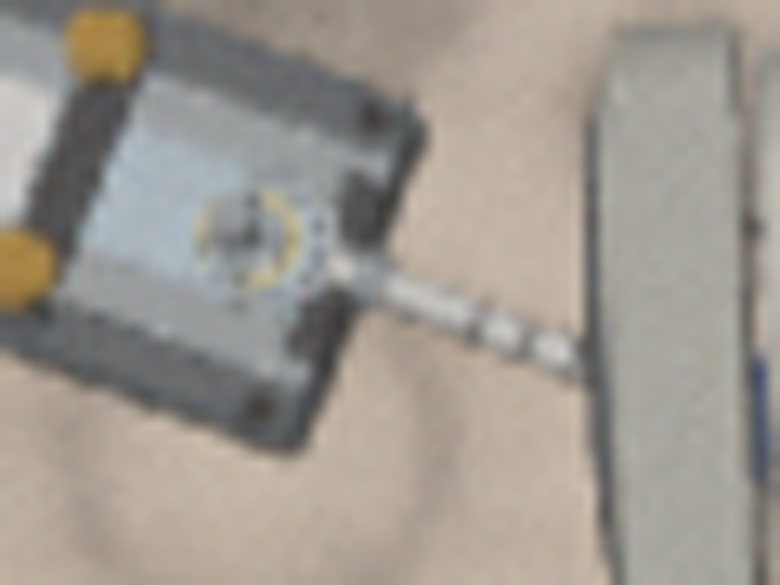

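Force reads 7.02 N (rod about 60 mm) and geometry gives 58.9 mm. Top view: ring round the stud, pulled to the stop-bar side, rod straight. The load has been held 2.5 s, so I'm handing in.

```bash
python3 -c "
from rig import r
print(r.sign_off())"
```

```text
the job is handed in; nothing more can be done
None
```

I handed the job in with the gauge still held in the air and its ring round the stud. The rod was drawn to about 59–60 mm (7.0 N) and held for 2.5 s. The wrist hid the barrel's mouth, so that figure comes from force and arm position rather than a view of the red band, and hand-in returned no verdict.

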